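# Register, clamp and fill the sanctuary-lamp cartridge caddy

## Task

First push the cartridge caddy fully home and square against both sides of the bench stop, then swing the hold-down clamp fully shut onto it. After that, stand every loose lamp cartridge from the bench upright in the caddy, right down on its floor, gently easing aside those already there without tipping them over; leave the caddy home, the clamp shut and the other altar things undisturbed.

Things in the scene. Friction and masses are not known exactly. Their poses are not given: they have to be found in the camera images.
- stop: Fixed beech bench stop in an L: a fence 30 mm high along the far (+x) long side and an end stop 30 mm high at the +y end. Its origin, on the bench, is exactly where the caddy's origin lies when the caddy is home against both stops; x points across the caddy to the fence (fence face at x = +27 mm, y from -125 to +125 mm), y along the caddy to the end stop (its face at y = +135 mm, x from -25 to +25 mm). Behind the end stop is the clamp post (46 mm high, y from 155 to 189 mm).
- caddy: Loose dark wooden caddy (about 350 g), 54 mm wide (x) and 270 mm long (y); origin at the centre of its underside, z up. A trough, inside 42 mm wide, from y = -129 to +101 mm (230 mm long), floor 5 mm thick, walls 6 mm thick with their tops 38 mm above the bench; the rest at its +y end (y from +101 to +135 mm) is a solid ledge 45 mm high onto which the clamp comes down. It holds three cartridges in a row from the start.
- clamp (a joint): Hold-down clamp arm on the stop, hinge angle in rad: the hinge line runs along the stop's x axis, at y = +170 mm and 60 mm above the bench in the stop's frame. At 0 the arm points up and over the caddy's end at 60 degrees above level; it swings down, to 1.05 = fully shut, level, its rubber foot on the caddy's ledge. The stiff hinge (about 0.12 N m) stays where it is left; it starts between 0 and 0.35.
- clamp_press (a point): Point on the middle of the clamp arm, 45 mm from its hinge, where it can be pushed down. The arm is a flat steel bar 18 mm wide (along the stop's x), 10 mm thick, 64 mm long from the hinge towards the stop's -y; when shut this point is 60 mm above the bench and the arm's top 65 mm.
- old1_mid (a point): Lamp-oil cartridge (closed, rigid, about 120 g, 86 mm tall, stands upright): heavy brass foot 30 mm across widening by an 8 mm high chamfer to a 36 mm round white body; straight to 38 mm height, then a cone narrowing up to 58 mm height, then a round brass neck 16 mm across from 58 to 86 mm height. One of the three that stand in the caddy from the start; this point is on its axis at half height (43 mm above its foot), its z axis pointing up along the cartridge.
- old2_mid (a point): Lamp-oil cartridge (closed, rigid, about 120 g, 86 mm tall, stands upright): heavy brass foot 30 mm across widening by an 8 mm high chamfer to a 36 mm round white body; straight to 38 mm height, then a cone narrowing up to 58 mm height, then a round brass neck 16 mm across from 58 to 86 mm height. One of the three that stand in the caddy from the start; this point is on its axis at half height (43 mm above its foot), its z axis pointing up along the cartridge.
- old3_mid (a point): Lamp-oil cartridge (closed, rigid, about 120 g, 86 mm tall, stands upright): heavy brass foot 30 mm across widening by an 8 mm high chamfer to a 36 mm round white body; straight to 38 mm height, then a cone narrowing up to 58 mm height, then a round brass neck 16 mm across from 58 to 86 mm height. One of the three that stand in the caddy from the start; this point is on its axis at half height (43 mm above its foot), its z axis pointing up along the cartridge.
- new1_mid (a point): The same kind of cartridge, standing loose on the bench to the robot's right at the start, to be loaded (two or three of new1 to new3 are present, None when absent); this point is on its axis at half height (43 mm above its foot), its z axis pointing up along the cartridge.
- new2_mid (a point): The same kind of cartridge, standing loose on the bench to the robot's right at the start, to be loaded (two or three of new1 to new3 are present, None when absent); this point is on its axis at half height (43 mm above its foot), its z axis pointing up along the cartridge.
- new3_mid (a point): The same kind of cartridge, standing loose on the bench to the robot's right at the start, to be loaded (two or three of new1 to new3 are present, None when absent); this point is on its axis at half height (43 mm above its foot), its z axis pointing up along the cartridge.
- paten: Silver paten, a shallow plate 128 mm across, 8 mm high; loose bystander, to be left alone. Origin under its middle, on the bench.
- saucer: White ceramic saucer, 120 mm across, 18 mm high; loose bystander, to be left alone. Origin under its middle, on the bench.
- crucifix: Small brass crucifix stand, 150 mm tall on an 80 mm round foot; loose bystander, to be left alone. Origin under its middle, on the bench.
- aspergillum: Brass aspergillum lying on the bench, 180 mm long, 34 mm high; loose bystander, to be left alone. Origin under its middle, on the bench.
Not all that is in view belongs to the job. Leave any green or orange look-alike of the part that bears old2_mid alone. What is shaped like the part that bears old3_mid but turquoise is not meant.

How it is judged:
By the outcome, as a careful person would: the job done as asked, in the order asked, and still so for the second after the job is handed in, with the robot touching nothing.
Of new1, new2, new3 only 2 to 3 are there at a start; the rules pass over those that are not, and their reading is None.
At some moment in a run one of new1, new2, new3 may be knocked a few centimetres aside while the robot is not near it.
It also fails if it takes over 210 s, if anything falls off the work surface, if the arm or the gripper's body presses on something with over 40 N, if the wrist force passes 120 N, or if a joint passes its speed limit or range.

## Robot

A 6-joint arm with a two-finger parallel gripper is mounted at the origin on the work surface. World frame = base frame: x ahead of the robot, y to its left, z up, the work surface at z = 0. Lengths are in mm, angles in rad, forces in N, time in s.
With the tool pointing down it reaches from about 300 to 775 mm from the base axis. Payload 14.6 kg.
Tool frame: the origin (TCP) lies at the very end of the fingers, on their centre line; the grasp point (between the pads) lies 19 mm behind it; z points along the fingers, y is the direction in which the jaws open and shut (so a half turn about z gives the same grasp; the last joint's range is limited). The gripper opens to 85 mm and grips with 20 to 120 N. Pads are 22 mm wide; open, the fingers measure 114 mm over their backs; the gripper's body (76 mm by 85 mm) begins 54 mm behind the grasp point. The pads swing forward as they close: fully open they stand 13 mm farther back than shut.
Start: joints at [-1.305, 0.3, 1.521, -0, 1.321, -0.067], TCP at [179.673, -519.815, 231.281] pointing down, gripper open.
Joint ranges: [-3.03, 3.03], [-0.79, 2.21], [0.23, 2.52], [-1.04, 4.18], [0, 3.07], [-2.55, 2.55]. Speed limits (rad/s): [2.22, 2.22, 2.57, 3.14, 3.14, 3.14].

## Interface

Orientations are given as a rotation vector (axis times angle).
In Python, from workcell import ctrl gives the robot as it stands.
- The arm moves only by the shell command python3 -m crank 'ROWS' [FORCE]. ROWS is JSON, one flat list of numbers, 5 for each row, row after row: the shift along the tool's x, y, z each as a share of 0.025 m, from -1 to 1, then the turn about the tool's z as a share of 4 degrees, from -1 to 1, then the closure in counts, from 0 (fully open) to 255 (shut). A call has exactly 8 rows; each row shifts and turns the pose as measured when the row begins, along the tool's axes as they then stand; what a row does not reach is not made up. A row lasts 1/10 s, in which the tool goes at most 50 mm and 8.59 degrees, less where a joint would pass 70% of its speed; a pose out of reach is approached as far as the arm can. A call with a number of a shift or a turn outside -1 to 1 is refused whole. A call with a gripper value outside its range is refused whole. The fingers move at their own pace and stop on an object; FORCE is the grip in N (left out, the last holds). Time passes only in rows, so rows that do not move let the fingers close, or fill a call up. It gives the time, the measured TCP pose, the force and the opening at its end, in the units of the state.
- ctrl.sense(): the state, without advancing time (a new reading comes with each control period).
- ctrl.get_image(name): name is "scene" or "side" or "wrist"; returns a dict with "img" (400x640x3 uint8, blue, green, red), "K" (3x3 intrinsics, pixels), "T" (4x4, takes a point from camera to world coordinates); the wrist camera has in their place "tool_from_camera" (4x4, takes a point from camera to tool coordinates, whose origin is the TCP and whose axes are the flange's). Camera axes: x right, y down, z forward; pixel columns grow to the right and rows downward; lengths in mm; the calibration is good to about 2 mm. A picture is of the moment at which its call begins: read the wrist's pose just before it. There is no depth.
- ctrl.sign_off(): hands the job in, once; it reports no verdict.
The state is a dict: "time": time; "joint_pos": joint angles; "qd": joint speeds; "tau": joint torques, N m; "eef_pos": TCP position; "ee_rot": TCP orientation; "contact_force": force on the tool from outside, world axes, zero at the start; "wrist_torque": the same for the moment, N m; "finger_gap": opening from 0.0 (shut) to 1.0 (fully open).
Only numpy, scipy, OpenCV 4.12 (cv2) and the standard library are available. Lean on these libraries where they do the work, as an engineer would, in place of code of your own. Each camera call takes 0.05 s, during which the arm holds its last target. There are 200 camera calls.

## Working session

There is one attempt and no reset: what is moved stays moved. The work goes in short steps, Python scripts to look and compute and a shell command to move; the robot and the scene stay as the last step left them, time stands still between calls to the robot, and variables do not carry over. Pictures are saved under pics/ and viewed, about 12 in all and at most 16, crops included, and the job is handed in when it is done.

```bash
ls; mkdir -p pics
cat > h.py <<'E'
import numpy as np, cv2
from scipy.spatial.transform import Rotation as R
from workcell import ctrl
def cam(n):
    s=ctrl.sense(); d=ctrl.get_image(n)
    if 'T' in d: T=np.array(d['T'],float)
    else:
        W=np.eye(4); W[:3,:3]=R.from_rotvec(s['ee_rot']).as_matrix(); W[:3,3]=s['eef_pos']
        T=W@np.array(d['tool_from_camera'],float)
    return d['img'],np.array(d['K'],float),T
def ray(K,T,uv,z):
    v=T[:3,:3]@np.linalg.inv(K)@np.array([uv[0],uv[1],1.]); o=T[:3,3]
    return o+v*(z-o[2])/v[2]
def proj(K,T,p):
    q=np.linalg.inv(T)@np.append(p,1.); q=K@q[:3]; return q[:2]/q[2]
def rel(p,yaw=None):
    s=ctrl.sense(); M=R.from_rotvec(s['ee_rot']).as_matrix()
    return M.T@(np.array(p)-s['eef_pos'])
E
python3 - <<'E'
from h import *
s=ctrl.sense(); print({k:np.round(v,3) for k,v in s.items()}); print(R.from_rotvec(s['ee_rot']).as_matrix().round(3))
for n in ['scene','side','wrist']:
    i,K,T=cam(n); cv2.imwrite(f'pics/{n}0.png',i); print(n,K.round(1).tolist(),T.round(3).tolist())
    np.savez(f'pics/{n}0.npz',i=i,K=K,T=T)
E
```

```text
pics
{'time': np.float64(0.0), 'joint_pos': array([-1.305,  0.3  ,  1.522,  0.   ,  1.321, -0.067]), 'qd': array([ 0.001,  0.   , -0.   ,  0.   ,  0.   ,  0.   ]), 'tau': array([ 3.0000e-03, -5.4350e+01, -3.6179e+01,  0.0000e+00,  4.0000e-03,
       -0.0000e+00]), 'eef_pos': array([ 179.633, -519.588,  230.72 ]), 'ee_rot': array([-3.097, -0.52 ,  0.   ]), 'contact_force': array([ 0.11 , -0.238, -0.012]), 'wrist_torque': array([ 0.017, -0.001,  0.004]), 'finger_gap': np.float64(1.004)}
[[ 0.945  0.327 -0.   ]
 [ 0.327 -0.945  0.001]
 [ 0.    -0.001 -1.   ]]
scene [[407.8, 0.0, 319.3], [0.0, 407.8, 204.7], [0.0, 0.0, 1.0]] [[0.836, 0.396, -0.38, 1118.701], [0.549, -0.622, 0.558, -828.076], [-0.015, -0.675, -0.737, 1170.817], [0.0, 0.0, 0.0, 1.0]]
side [[371.9, 0.0, 322.2], [0.0, 371.9, 196.2], [0.0, 0.0, 1.0]] [[0.975, -0.158, 0.155, 396.47], [-0.221, -0.698, 0.681, -703.628], [0.001, -0.699, -0.715, 797.42], [0.0, 0.0, 0.0, 1.0]]
wrist [[322.5, 0.0, 322.3], [0.0, 322.5, 198.2], [0.0, 0.0, 1.0]] [[0.327, -0.903, -0.279, 251.365], [-0.945, -0.313, -0.096, -494.553], [-0.001, 0.295, -0.956, 373.995], [0.0, 0.0, 0.0, 1.0]]
```

View pics/scene0.png

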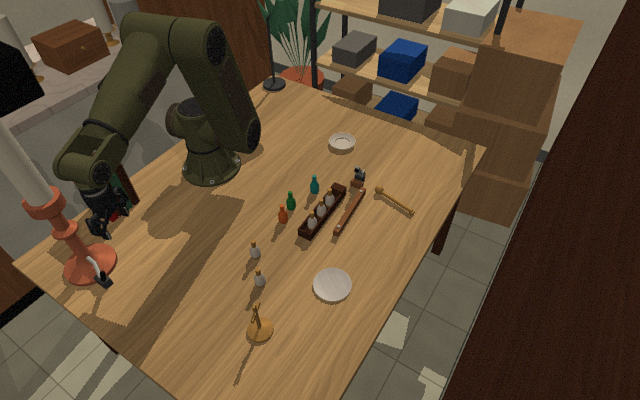

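View pics/side0.png

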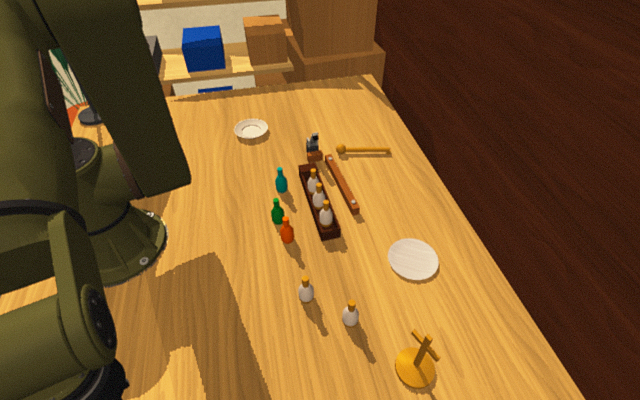

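Scene: two loose white cartridges at (255,252) and (259,280), and three white ones in the caddy around (322,208). The look-alikes are teal (314,185), green (291,201) and orange (283,215), left of the caddy; those are not to be touched. The L-stop's fence is at (350,212) and the clamp at (359,178). Next, one enlarged crop of each view.

Run:
```python
from h import *
a=np.load('pics/side0.npz')['i'][125:250,240:400]; b=np.load('pics/scene0.npz')['i'][160:300,240:400]
cv2.imwrite('pics/c1.png',cv2.resize(a,None,fx=4.7,fy=4.7,interpolation=3)); cv2.imwrite('pics/c2.png',cv2.resize(b,None,fx=4.2,fy=4.2,interpolation=3))
```

```text
(no output)
```

View pics/c1.png

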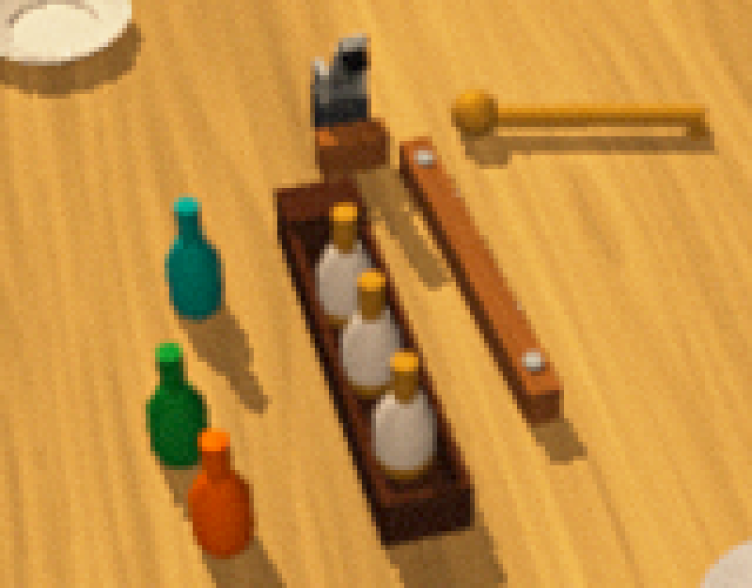

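View pics/c2.png

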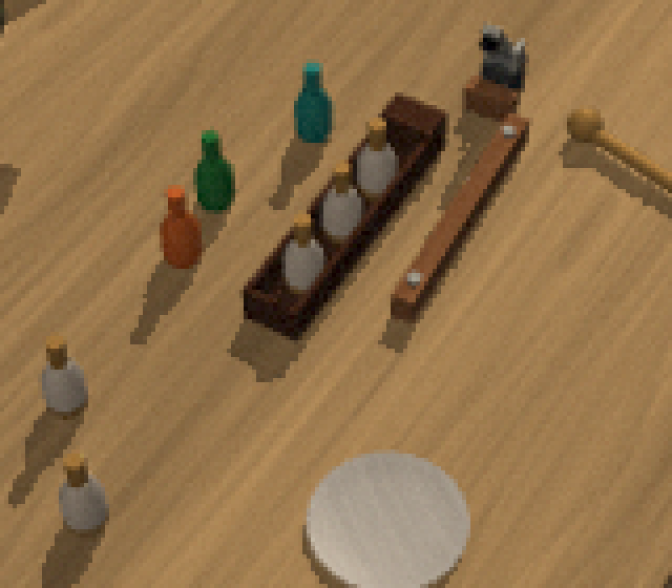

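Run:
```python
from h import *
S=np.load('pics/side0.npz'); C=np.load('pics/scene0.npz')
def ps(u,v,z): return ray(S['K'],S['T'],(240+(u+.5)/4.7-.5,125+(v+.5)/4.7-.5),z).round(1)
def pc(u,v,z): return ray(C['K'],C['T'],(240+(u+.5)/4.2-.5,160+(v+.5)/4.2-.5),z).round(1)
print('fence side far,near', ps(402,146,30),ps(526,393,30),' near outer',ps(557,382,30))
print('fence scene', pc(507,118,30),pc(393,298,30),'outer',pc(527,124,30),pc(413,303,30))
print('end stop side front top', ps(317,141,30),ps(386,131,30),'scene L,R',pc(465,92,30),pc(512,104,30))
print('caddy side near L,R z38',ps(384,516,38),ps(471,489,38),'ledge far L,(R)',ps(275,192,45),ps(350,181,45))
print('caddy scene near L,R',pc(245,291,38),pc(297,316,38),'ledge far L,R, nearR',pc(397,94,45),pc(447,112,45))
for n,a,b in [('old far',(344,205),(377,123)),('mid',(371,272),(343,167)),('near',(405,353),(303,217))]: print(n,ps(*a,91),pc(*b,91))
for n,a,b in [('teal',(187,200),(312,66)),('green',(168,345),(210,134)),('orange',(214,432),(176,190))]: print(n,ps(*a,86),pc(*b,86))
def s0(u,v,z):return ray(S['K'],S['T'],(u,v),z).round(1)
print('new a',s0(306,278.5,86),pc(57,342,86)); print('new b',s0(351.5,303,86),pc(75,458,86))
print('paten',s0(413,259,8),pc(388,516,8))
```

```text
fence side far,near [612.8 203.3  30. ] [632.6 -36.8  30. ]  near outer [653.2 -32.3  30. ]
fence scene [616.6 198.4  30. ] [641.2 -42.6  30. ] outer [636.2 201.5  30. ] [658.4 -38.   30. ]
end stop side front top [556.9 221.4  30. ] [605.6 221.6  30. ] scene L,R [565.8 207.4  30. ] [611.4 217.1  30. ]
caddy side near L,R z38 [ 528.4 -115.1   38. ] [ 580.1 -107.1   38. ] ledge far L,(R) [516.8 158.   45. ] [566.9 158.   45. ]
caddy scene near L,R [ 534.3 -109.5   38. ] [ 586.8 -108.    38. ] ledge far L,R, nearR [520.6 157.3  45. ] [572.4 161.9  45. ]
old far [548.3  84.2  91. ] [549.5  76.4  91. ]
mid [551.7  22.7  91. ] [553.3  15.4  91. ]
near [556.1 -45.7  91. ] [556.5 -51.2  91. ]
teal [456.1 115.6  86. ] [456.9 110.8  86. ]
green [427.8  -5.3  86. ] [429.2 -10.4  86. ]
orange [443.2 -75.8  86. ] [444.3 -80.6  86. ]
new a [ 460.2 -265.    86. ] [ 463.  -263.4   86. ]
new b [ 541.6 -343.7   86. ] [ 544.7 -341.1   86. ]
paten [ 743.9 -221.1    8. ] [ 744.6 -215.2    8. ]
```

Only two loose white cartridges are in view: one near (461,-264), one near (543,-342). The stop's origin comes out at about (599,78) with yaw about 0.092. The caddy is at about (551,25) with yaw about 0.048, so it needs about +48 mm in x and +53 mm in y. I'll go over and turn the tool to line up with the stop (tool x = stop y, tool y = stop x).

```bash
python3 -m crank '[1,-0.9,0,0,255, 1,-0.9,0,0,255, 1,-0.9,0,0,255, 1,-0.9,0,0,255, 1,-0.9,0,0,255, 1,-0.9,0,0,255, 1,-0.9,0,0,255, 1,-0.9,0,0,255]' 40
python3 -m crank '[1,-0.9,0,0,255, 1,-0.9,0,0,255, 1,-0.9,0,0,255, 1,-0.9,0,0,255, 1,-0.9,0,0,255, 1,-0.9,0,0,255, 1,-0.9,0,0,255, 1,-0.9,0,0,255]'
python3 -m crank '[0,0,0,-1,255, 0,0,0,-1,255, 0,0,0,-1,255, 0,0,0,-1,255, 0,0,0,-1,255, 0,0,0,-1,255, 0,0,0,-1,255, 0,0,0,-1,255]'
python3 -m crank '[0,0,0,-1,255, 0,0,0,-1,255, 0,0,0,-1,255, 0,0,0,-1,255, 0,0,0,-1,255, 0,0,0,-1,255, 0,0,0,-1,255, 0,0,0,-1,255]'
cat >> h.py <<'E'
def st():
    s=ctrl.sense(); M=R.from_rotvec(s['ee_rot']).as_matrix()
    print('t',round(float(s['time']),1),'tcp',np.round(s['eef_pos'],1),'phi',round(float(np.degrees(np.arctan2(M[1,0],M[0,0]))),2),'tilt',M[2].round(3),'F',np.round(s['contact_force'],1),'gap',round(float(s['finger_gap']),3))
E
python3 -c "from h import *; st(); print(rel([491,35,100]))"
```

```text
time: 0.95
eef_pos: [311.8, -277.3, 228.9]
ee_rot: [-3.096, -0.511, 0.002]
contact_force: [-0.9, -0.6, 0.7]
finger_gap: -0.004
time: 1.75
eef_pos: [446.6, -31.4, 229.5]
ee_rot: [-3.096, -0.51, 0.002]
contact_force: [0.2, -0.8, 0.4]
finger_gap: 0.005
time: 2.55
eef_pos: [447.2, -26.9, 227.8]
ee_rot: [-2.814, -1.381, 0.004]
contact_force: [0.5, 0.4, -0.1]
finger_gap: -0.002
time: 3.35
eef_pos: [446.3, -26.8, 226.5]
ee_rot: [-2.297, -2.129, 0.004]
contact_force: [-0.5, 0.1, 0.6]
finger_gap: 0.005
t 3.4 tcp [446.3 -26.8 226.5] phi 85.65 tilt [ 0.005 -0.009 -1.   ] F [-0.5  0.1  0.6] gap 0.005
[ 64.42850662  40.9324085  126.4942226 ]
```

```bash
python3 -m crank '[0,0,0,-1,255, 0,0,0,-1,255, 0,0,0,-0.4,255, 1,0.6,0.5,0,255, 1,0.6,0.5,0,255, 0.5,0.3,1,0,255, 0,0,1,0,255, 0,0,1,0,255]'
python3 -c "
from h import *; st(); print(rel([490,38,22]))
i,K,T=cam('side'); cv2.imwrite('pics/s1.png',cv2.resize(i[110:360,220:480],None,fx=2.5,fy=2.5))"
```

```text
time: 4.15
eef_pos: [478.7, 42.2, 125.5]
ee_rot: [-2.103, -2.326, -0.003]
contact_force: [0.6, 0.6, -0.4]
finger_gap: -0.002
t 4.2 tcp [478.7  42.2 125.5] phi 95.78 tilt [ 0.005 -0.003 -1.   ] F [ 0.6  0.6 -0.4] gap -0.002
[ -5.88288011  11.07398577 103.49146676]
```

View pics/s1.png

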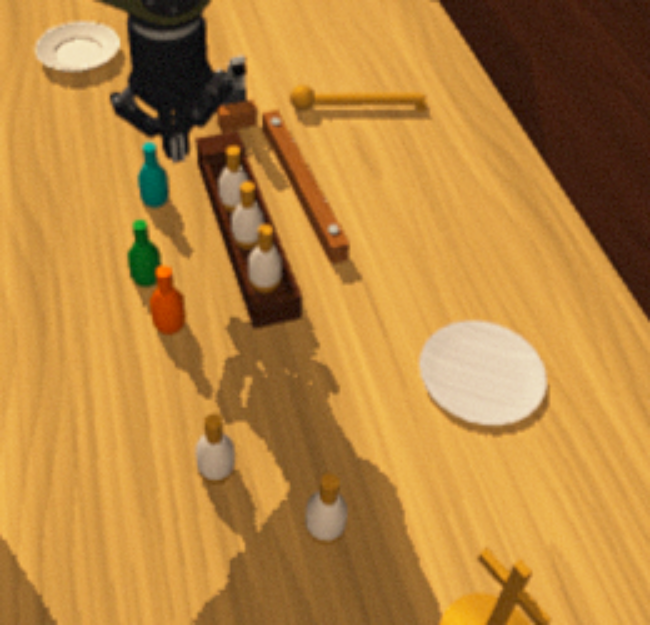

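The side view shows the caddy and clamp undisturbed. The closed gripper's knuckles stick out along its jaw axis, at crop (125,105) and (235,75). For the sideways push I'll turn 90° so they lie along the caddy.

```bash
python3 -m crank '[0,0,0,1,255, 0,0,0,1,255, 0,0,0,1,255, 0,0,0,1,255, 0,0,0,1,255, 0,0,0,1,255, 0,0,0,1,255, 0,0,0,1,255]'
python3 -m crank '[0,0,0,1,255, 0,0,0,1,255, 0,0,0,1,255, 0,0,0,1,255, 0,0,0,1,255, 0,0,0,1,255, 0,0,0,1,255, 0,0,0,1,255]'
python3 -m crank '[0,0,0,1,255, 0,0,0,1,255, 0,0,0,1,255, 0,0,0,1,255, 0,0,0,1,255, 0,0,0,1,255, 0,0,0,0.5,255, 0,0,0,0,255]'
python3 -c "
from h import *; st(); print(rel([492,32,22]))"
```

```text
time: 5.0
eef_pos: [476.1, 41.5, 123.8]
ee_rot: [-2.676, -1.625, 0.014]
contact_force: [0.0, -0.5, -0.3]
finger_gap: 0.002
time: 5.8
eef_pos: [476.6, 40.7, 128.9]
ee_rot: [-3.033, -0.786, 0.017]
contact_force: [0.6, -0.0, -0.8]
finger_gap: 0.0
time: 6.6
eef_pos: [477.0, 39.8, 134.0]
ee_rot: [-3.136, -0.048, 0.017]
contact_force: [0.7, -0.3, 0.3]
finger_gap: -0.004
t 6.6 tcp [477.   39.8 134. ] phi 1.76 tilt [-0.011 -0.005 -1.   ] F [ 0.7 -0.3  0.3] gap -0.004
[ 15.97062659   8.86386349 111.80290663]
```

```bash
python3 -m crank '[0.6,0.4,0.5,-0.8,255, 0,0,1,0,255, 0,0,1,0,255, 0,0,1,0,255, 0,0,0.8,0,255, 0,0,0.2,0,255, 0,0,0,0,255, 0,0,0,0,255]'
python3 -c "
from h import *; st(); print(rel([492,32,22]))"
```

```text
time: 7.4
eef_pos: [493.9, 29.9, 22.2]
ee_rot: [-3.133, -0.152, 0.01]
contact_force: [0.8, 0.4, 0.1]
finger_gap: -0.001
t 7.4 tcp [493.9  29.9  22.2] phi 5.56 tilt [-0.006 -0.006 -1.   ] F [0.8 0.4 0.1] gap -0.001
[-1.66411835 -2.24571239  0.20969404]
```

```bash
python3 -m crank '[0.5,0,0,0,255, 0.25,0,0,0,255, 0.2,0,0,0,255, 0.2,0,0,0,255, 0.2,0,0,0,255, 0.2,0,0,0,255, 0.2,0,0,0,255, 0.2,0,0,0,255]'
python3 -m crank '[0.2,0,0,0,255, 0.2,0,0,0,255, 0.2,0,0,0,255, 0.15,0,0,0,255, 0.1,0,0,0,255, 0.1,0,0,0,255, 0.1,0,0,0,255, 0.1,0,0,0,255]'
python3 -c "
from h import *; st()"
```

```text
time: 8.2
eef_pos: [543.9, 34.9, 24.6]
ee_rot: [-3.133, -0.154, 0.012]
contact_force: [-3.8, -0.1, -0.1]
finger_gap: 0.005
time: 9.0
eef_pos: [562.3, 36.5, 24.3]
ee_rot: [-3.133, -0.155, 0.07]
contact_force: [-30.4, -4.2, 19.4]
finger_gap: 0.0
t 9.0 tcp [562.3  36.5  24.3] phi 5.67 tilt [-0.044 -0.006 -0.999] F [-30.4  -4.2  19.4] gap 0.0
```

```bash
python3 -m crank '[-0.4,0,0,0,255, -1,0,0,0,255, -0.5,0,-0.5,0,255, 0,0,-1,0,255, 0,0,-1,0,255, 0,0,-1,0,255, 0,0.5,-1,-1,255, 0,0.5,0,-1,255]'
python3 -m crank '[0,0,0,-1,255, 0,0,0,-1,255, 0,0,0,-1,255, 0,0,0,-1,255, 0,0,0,-1,255, 0,0,0,-1,255, 0,0,0,-1,255, 0,0,0,-1,255]'
python3 -m crank '[0,0,0,-1,255, 0,0,0,-1,255, 0,0,0,-1,255, 0,0,0,-1,255, 0,0,0,-1,255, 0,0,0,-1,255, 0,0,0,-1,255, 0,0,0,-1,255]'
python3 -c "
from h import *; st()
i,K,T=cam('side'); cv2.imwrite('pics/s2.png',cv2.resize(i[110:250,230:410],None,fx=4.2,fy=4.2,interpolation=3)); print(rel([619,-138,120]))"
```

```text
time: 9.8
eef_pos: [527.1, 7.4, 146.7]
ee_rot: [-3.112, -0.381, 0.046]
contact_force: [0.0, -0.5, 0.1]
finger_gap: 0.002
time: 10.6
eef_pos: [535.0, 6.1, 153.2]
ee_rot: [-2.874, -1.256, 0.011]
contact_force: [0.0, -0.3, 0.7]
finger_gap: 0.001
time: 11.4
eef_pos: [542.3, 6.5, 158.4]
ee_rot: [2.391, 2.029, 0.015]
contact_force: [0.6, -0.9, 0.5]
finger_gap: 0.002
t 11.4 tcp [542.3   6.5 158.4] phi 80.62 tilt [ 0.004  0.01  -1.   ] F [ 0.6 -0.9  0.5] gap 0.002
[-130.61956666   98.19031305   39.05849035]
```

View pics/s2.png

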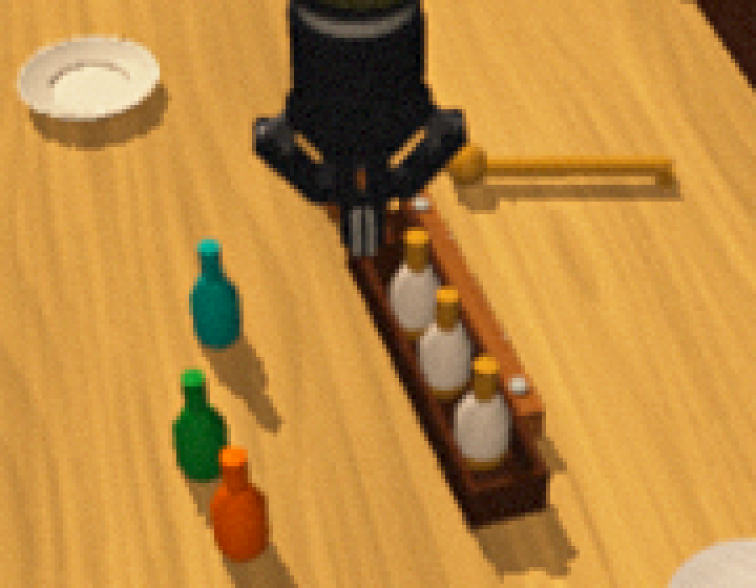

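The caddy lies flush along the fence with all three cartridges upright. Its near end is at crop (470,497)–(546,470). Now to the near end for the push along +y.

```bash
python3 -m crank '[0,0,0,-1,255, 0,0,0,-1,255, 0,0,0,-1,255, -1,0.8,0,-0.6,255, -1,0.8,0,0,255, -1,0.8,0,0,255, -1,0.3,0,0,255, -1,0.3,0.3,0,255]'
python3 -c "
from h import *; st(); 
S=np.load('pics/side0.npz')
f=lambda u,v,z: ray(S['K'],S['T'],(230+(u+.5)/4.2-.5,110+(v+.5)/4.2-.5),z)
a,b=f(470,497,38),f(546,470,38); print(a,b); c=(a+b)/2; y=np.array([-.092,.996,0]); print(c); t=c-32*y; t[2]=24; print(t,rel(t))"
```

```text
time: 12.25
eef_pos: [636.3, -113.0, 157.8]
ee_rot: [2.099, 2.311, 0.03]
contact_force: [0.6, 0.9, 0.0]
finger_gap: -0.004
t 12.2 tcp [ 636.3 -113.   157.8] phi 95.49 tilt [-0.001  0.028 -1.   ] F [0.6 0.9 0. ] gap -0.004
[ 585.0723673  -105.79687928   38.        ] [638.0081068  -95.01777811  38.        ]
[ 611.54023705 -100.40732869   38.        ]
[ 614.48423705 -132.27932869   24.        ] [-16.86816865 -27.26792814 133.14897419]
```

```bash
python3 -m crank '[-1,-0.7,0.3,0,255, 0,0,1,0,255, 0,0,1,0,255, 0,0,1,0,255, 0,0,1,0,255, 0,0,0.8,0,255, 0,0,0.1,0,255, 0,0,0,0,255]'
python3 -c "
from h import *; st()"
```

```text
time: 13.05
eef_pos: [631.0, -146.0, 25.4]
ee_rot: [2.11, 2.285, 0.04]
contact_force: [0.1, -0.5, 1.9]
finger_gap: -0.001
t 13.1 tcp [ 631.  -146.    25.4] phi 94.55 tilt [-0.006  0.04  -0.999] F [ 0.1 -0.5  1.9] gap -0.001
```

```bash
python3 -m crank '[0,-0.55,0,-0.1,255, 0.5,0,0,0,255, 0.25,0,0,0,255, 0.2,0,0,0,255, 0.2,0,0,0,255, 0.2,0,0,0,255, 0.2,0,0,0,255, 0.2,0,0,0,255]'
python3 -m crank '[0.2,0,0,0,255, 0.2,0,0,0,255, 0.2,0,0,0,255, 0.2,0,0,0,255, 0.2,0,0,0,255, 0.2,0,0,0,255, 0.2,0,0,0,255, 0.2,0,0,0,255]'
python3 -c "
from h import *; st()"
```

```text
time: 13.85
eef_pos: [617.2, -101.6, 30.6]
ee_rot: [2.097, 2.283, 0.046]
contact_force: [-0.0, -4.6, 0.3]
finger_gap: 0.002
time: 14.65
eef_pos: [613.5, -62.9, 30.7]
ee_rot: [2.097, 2.278, 0.04]
contact_force: [-0.7, -5.7, 0.6]
finger_gap: 0.001
t 14.7 tcp [613.5 -62.9  30.7] phi 94.72 tilt [-0.015  0.05  -0.999] F [-0.7 -5.7  0.6] gap 0.001
```

```bash
python3 -m crank '[0.15,0,0.1,0,255, 0.15,0,0.1,0,255, 0.12,0,0.05,0,255, 0.1,0,0,0,255, 0.1,0,0,0,255, 0.1,0,0,0,255, 0.1,0,0,0,255, 0.1,0,0,0,255]'
python3 -c "
from h import *; st()"
```

```text
time: 15.45
eef_pos: [614.7, -62.1, 30.5]
ee_rot: [2.085, 2.25, 0.016]
contact_force: [0.8, -21.7, -1.3]
finger_gap: -0.001
t 15.4 tcp [614.7 -62.1  30.5] phi 94.28 tilt [-0.048  0.058 -0.997] F [  0.8 -21.7  -1.3] gap -0.001
```

```bash
python3 -m crank '[-0.3,0,0,0,255, -1,0,0,0,255, -1,0,-0.5,0,255, -0.5,0,-1,0,255, 0,0,-1,0,255, 0,0,-1,0,255, 0,0,-1,0,255, 0,0,0,0,255]'
python3 -c "
from h import *; st()
i,K,T=cam('scene'); cv2.imwrite('pics/s3.png',cv2.resize(i[155:255,280:400],None,fx=6,fy=6,interpolation=3));np.savez('pics/s3.npz',i=i,K=K,T=T)
i,K,T=cam('side'); cv2.imwrite('pics/s4.png',i[100:250,230:410]);np.savez('pics/s4.npz',i=i,K=K,T=T)"
```

```text
time: 16.25
eef_pos: [612.2, -128.3, 148.8]
ee_rot: [2.09, 2.252, 0.017]
contact_force: [1.0, 0.4, 0.0]
finger_gap: -0.003
t 16.2 tcp [ 612.2 -128.3  148.8] phi 94.22 tilt [-0.043  0.055 -0.998] F [1.  0.4 0. ] gap -0.003
```

View pics/s3.png

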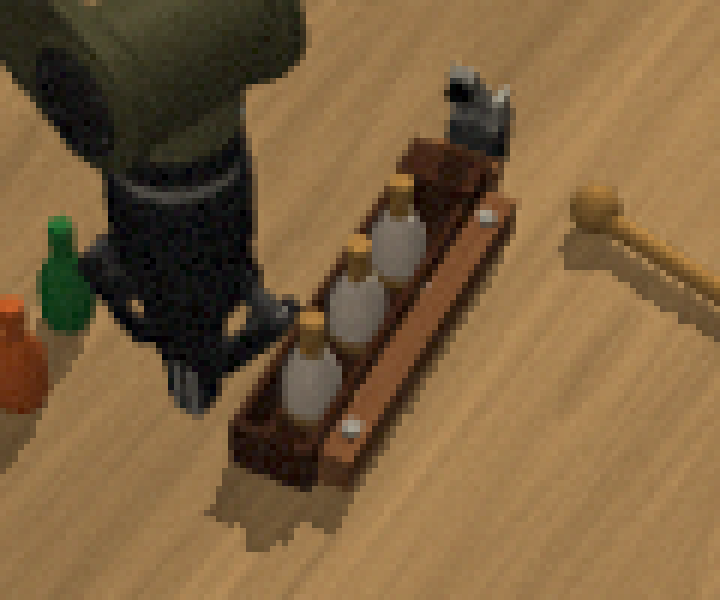

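The caddy is against both the fence and the end stop, with the cartridges upright. The +y push drags it along the fence and could have swung its near end off slightly, so I'll press the near end lightly to +x to make it square.

```bash
python3 -m crank '[0.4,-1,0,0,255, 0.7,-0.8,0,0,255, 1,0,0,0,255, 1,0,0,0,255, 0.4,0,0.5,0,255, 0,0,1,0,255, 0,0,1,0,255, 0,0,0,0,255]'
python3 -c "
from h import *; st(); print(rel([550,-40,24]))"
```

```text
time: 17.15
eef_pos: [556.9, -42.6, 63.8]
ee_rot: [2.1, 2.265, 0.004]
contact_force: [-0.4, -0.1, 0.0]
finger_gap: -0.001
t 17.1 tcp [556.9 -42.6  63.8] phi 94.28 tilt [-0.037  0.038 -0.999] F [-0.4 -0.1  0. ] gap -0.001
[ 4.55083417 -8.14659552 39.39801079]
```

```bash
python3 -m crank '[0,-0.4,0.3,0,255, 0,0,1,0,255, 0,0,0.4,0,255, 0,0.2,0,0,255, 0,0.2,0,0,255, 0,0.15,0,0,255, 0,0.1,0,0,255, 0,0.1,0,0,255]'
python3 -c "
from h import *; st()"
```

```text
time: 17.95
eef_pos: [568.6, -44.6, 22.3]
ee_rot: [2.103, 2.266, -0.0]
contact_force: [-24.7, -4.7, 8.4]
finger_gap: -0.005
t 17.9 tcp [568.6 -44.6  22.3] phi 94.24 tilt [-0.037  0.034 -0.999] F [-24.7  -4.7   8.4] gap -0.005
```

```bash
python3 -m crank '[0,-0.4,0,0,255, 0,-0.6,-0.5,0,255, 0,0,-1,0,255, 0,0,-1,0,255, 0,0,-1,0,255, 0,0,-1,0,255, 1,0,-0.6,0,255, 1,0,0,0,255]'
python3 -m crank '[1,0.3,0,0,255, 1,0.3,0,0,255, 1,0.3,0,0,255, 1,0.3,0,0,255, 1,0.2,0,0,255, 1,0,0,0,255, 1,0,0,0,255, 0,0,0,-0.2,255]'
python3 -c "
from h import *; st(); print(rel([583,249,130]))"
```

```text
time: 18.75
eef_pos: [533.3, 7.1, 154.4]
ee_rot: [2.105, 2.261, 0.004]
contact_force: [0.8, 0.8, 0.2]
finger_gap: -0.0
time: 19.55
eef_pos: [555.6, 193.6, 154.0]
ee_rot: [2.083, 2.273, 0.015]
contact_force: [0.1, -0.5, 0.2]
finger_gap: -0.002
t 19.6 tcp [555.6 193.6 154. ] phi 94.95 tilt [-0.037  0.047 -0.998] F [ 0.1 -0.5  0.2] gap -0.002
[53.63233016 31.0094239  23.48952845]
```

```bash
python3 -m crank '[1,0.6,0,0,255, 1,0.6,0,0,255, 0.2,0,0.4,0,255, 0,0,0.4,0,255, 0,0,0,0,255, 0,0,0,0,255, 0,0,0,0,255, 0,0,0,0,255]'
python3 -c "
from h import *; st(); print(rel([583,245,103]))
i,K,T=cam('side'); j,K,T=cam('scene'); cv2.imwrite('pics/s5.png',np.hstack([cv2.resize(i[60:180,250:370],None,fx=3.3,fy=3.3,interpolation=3),cv2.resize(j[90:210,310:430],None,fx=3.3,fy=3.3,interpolation=3)]))"
```

```text
time: 20.35
eef_pos: [582.0, 247.8, 134.1]
ee_rot: [2.082, 2.272, 0.016]
contact_force: [-0.1, 0.0, 0.2]
finger_gap: 0.004
t 20.4 tcp [582.  247.8 134.1] phi 94.95 tilt [-0.037  0.048 -0.998] F [-0.1  0.   0.2] gap 0.004
[-1.72324774 -0.79004409 31.15492251]
```

View pics/s5.png

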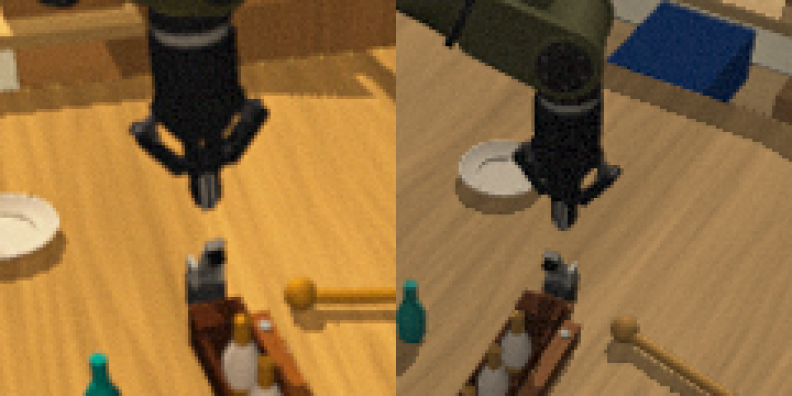

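```bash
python3 -m crank '[0,0,0.6,0,255, 0,0,0.5,0,255, -0.4,0,0.3,0,255, -0.3,0,0.3,0,255, -0.2,0,0.3,0,255, -0.2,0,0.3,0,255, -0.2,0,0.3,0,255, 0,0,0,0,255]'
python3 -c "
from h import *; st(); print(rel([586,214,66]))"
```

```text
time: 21.25
eef_pos: [589.1, 210.8, 65.7]
ee_rot: [2.082, 2.272, 0.021]
contact_force: [-1.2, 2.7, 2.4]
finger_gap: -0.006
t 21.2 tcp [589.1 210.8  65.7] phi 94.94 tilt [-0.035  0.05  -0.998] F [-1.2  2.7  2.4] gap -0.006
[ 3.40887329 -2.83594276 -0.61010551]
```

```bash
python3 -m crank '[-0.1,-0.1,0.1,0,255, 0,0,0.1,0,255, 0,0,0.1,0,255, 0,0,0.1,0,255, 0,0,0.1,0,255, 0,0,0.1,0,255, 0,0,0,0,255, 0,0,0,0,255]'
python3 -c "
from h import *; st()"
```

```text
time: 22.05
eef_pos: [589.8, 209.0, 66.1]
ee_rot: [2.079, 2.269, 0.038]
contact_force: [0.4, -0.2, -0.4]
finger_gap: 0.0
t 22.1 tcp [589.8 209.   66.1] phi 94.96 tilt [-0.03   0.061 -0.998] F [ 0.4 -0.2 -0.4] gap 0.0
```

```bash
python3 -m crank '[0,0,-1,0,255, 0,0,-1,0,255, 0,0,-1,0,255, 0,0,-1,0,255, 0,0,-1,0,255, -1,0,-1,0,255, -1,0,-0.5,0,0, -1,0,0,0,0]'
python3 -m crank '[-1,0,0,0,0, -1,0,0,0,0, -1,0,0,0,0, -1,0,0,0,0, 0,0,0,0,0, 0,0,0,0,0, 0,0,0,0,0, 0,0,0,0,0]'
python3 -c "
from h import *; st()
i,K,T=cam('wrist'); cv2.imwrite('pics/w1.png',i);np.savez('pics/w1.npz',i=i,K=K,T=T); print(T.round(3))"
```

```text
time: 22.85
eef_pos: [585.4, 135.9, 230.4]
ee_rot: [2.078, 2.274, 0.026]
contact_force: [-0.3, -1.0, 0.5]
finger_gap: 0.333
time: 23.65
eef_pos: [594.5, 28.6, 230.1]
ee_rot: [2.082, 2.272, 0.021]
contact_force: [0.6, -0.4, 0.8]
finger_gap: 1.002
t 23.6 tcp [594.5  28.6 230.1] phi 94.93 tilt [-0.035  0.05  -0.998] F [ 0.6 -0.4  0.8] gap 1.002
[[ 9.95000e-01  6.70000e-02  7.70000e-02  5.80795e+02]
 [ 8.80000e-02 -9.42000e-01 -3.23000e-01  1.08648e+02]
 [ 5.10000e-02  3.28000e-01 -9.43000e-01  3.70423e+02]
 [ 0.00000e+00  0.00000e+00  0.00000e+00  1.00000e+00]]
```

View pics/w1.png

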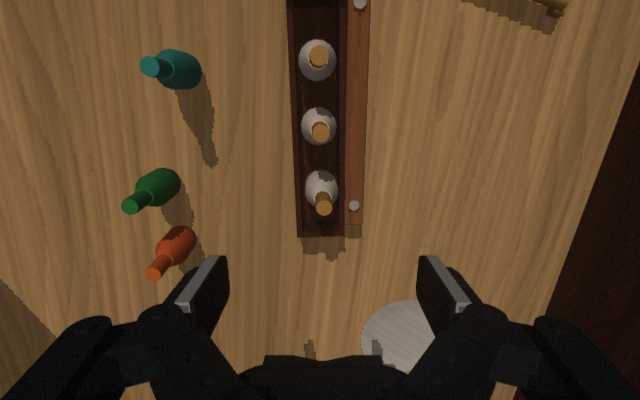

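Wrist view: neck tops at (319,55), (320,131) and (323,207). The caddy lies flush along the fence, and its near end at (297–345,236) is parallel to the fence's end. Next I'll measure the three necks and the caddy's edges.

```bash
cat >> h.py <<'E'
def necks(d,z=91,box=None,show=True):
    i,K,T=d['i'],d['K'],d['T']; h=cv2.cvtColor(i,cv2.COLOR_BGR2HSV)
    m=cv2.inRange(h,(11,120,90),(24,255,255))
    if box: q=np.zeros_like(m); q[box[1]:box[3],box[0]:box[2]]=1; m=m*q
    n,l,s,c=cv2.connectedComponentsWithStats(m); out=[]
    for k in range(1,n):
        if s[k,4]>60: out.append((c[k].round(1).tolist(),int(s[k,4]),s[k,:4].tolist()))
    return out
O=np.array([598.,79.,0]); PS=.092
def loc(p): 
    d=np.array(p)-O; c,s=np.cos(PS),np.sin(PS); return np.array([c*d[0]+s*d[1],-s*d[0]+c*d[1],d[2]]).round(1)
E
python3 - <<'E'
from h import *
d=np.load('pics/w1.npz'); K,T=d['K'],d['T']
for o in necks(d,box=(290,30,350,225)): print(o)
for uv in [(319,55),(320.5,131),(323.5,206.5)]: p=ray(K,T,uv,91); print(p.round(1),loc(p))
for n,uv,z in [('fence near in',(346,224),30),('fence near out',(362,224),30),('nail',(354,206),33),('nail far',(360,3),33),('caddyL near',(297,237),38),('caddyR near',(344,236),38),('caddyL far',(288,3),45)]: p=ray(K,T,uv,z); print(n,p.round(1),loc(p))
i,K,T=cam('side'); j,_,_=cam('scene'); cv2.imwrite('pics/s6.png',np.hstack([cv2.resize(i[110:250,250:370],None,fx=3.3,fy=3.3,interpolation=3),cv2.resize(j[130:270,290:410],None,fx=3.3,fy=3.3,interpolation=3)]))
E
```

```text
([319.0, 55.2], 317, [310, 45, 19, 21])
([291.7, 179.4], 435, [290, 100, 6, 125])
([320.3, 132.2], 296, [312, 122, 18, 21])
([347.1, 180.6], 310, [345, 127, 5, 97])
([323.2, 204.5], 272, [316, 192, 16, 24])
[590.4 132.8  91. ] [-2.7 54.2 91. ]
[596.7  73.4  91. ] [-1.8 -5.5 91. ]
[605.5   4.8  91. ] [  0.6 -74.6  91. ]
fence near in [638.8 -37.6  30. ] [  29.9 -119.9   30. ]
fence near out [657.4 -36.4  30. ] [  48.5 -120.4   30. ]
nail [644.8 -13.8  33. ] [ 38.1 -96.7  33. ]
nail far [626.3 185.   33. ] [ 37.9 103.   33. ]
caddyL near [583.4 -53.9  38. ] [ -26.8 -131.    38. ]
caddyR near [636.8 -49.2  38. ] [  26.8 -131.2   38. ]
caddyL far [561.2 176.   45. ] [-27.7 100.   45. ]
```

View pics/s6.png

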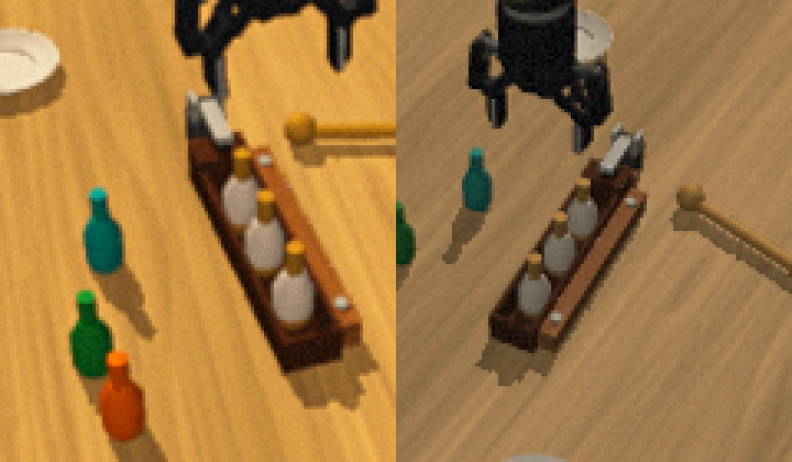

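The clamp arm is level on the ledge, at crop (215,120) and (625,150). The caddy is flush with both stops, and its near end puts the origin's y at about 83. Before gripping I'll try a quick-out, slow-back move to shed the small tool tilt.

```bash
sed -i 's/O=np.array(\[598.,79.,0\])/O=np.array([597.6,83.,0])/' h.py
python3 -m crank '[0,-1,0,0,0, 0,-1,0,0,0, 0,0,0,0,0, 0,0.35,0,0,0, 0,0.35,0,0,0, 0,0.35,0,0,0, 0,0.35,0,0,0, 0,0.35,0,0,0]'
python3 -c "from h import *; st()"
python3 -m crank '[1,0,0,0,0, 1,0,0,0,0, 0,0,0,0,0, 0,0,0,0,0, 0,0,0,0,0, 0,0,0,0,0, 0,0,0,0,0, 0,0,0,0,0]'
python3 -c "from h import *; st()
for n,p in zip('fmn',[(590.4,132.8),(596.7,73.4),(605.5,4.8)]): print(n,loc([*p,91]),rel([*p,62]))"
```

```text
time: 24.6
eef_pos: [592.4, 30.2, 230.0]
ee_rot: [2.078, 2.274, 0.023]
contact_force: [-0.4, 0.4, 0.5]
finger_gap: 0.998
t 24.6 tcp [592.4  30.2 230. ] phi 95.09 tilt [-0.035  0.052 -0.998] F [-0.4  0.4  0.5] gap 0.998
time: 25.4
eef_pos: [593.8, 79.9, 225.8]
ee_rot: [2.082, 2.272, 0.02]
contact_force: [-0.4, 0.0, -0.5]
finger_gap: 0.999
t 25.4 tcp [593.8  79.9 225.8] phi 94.95 tilt [-0.035  0.05  -0.998] F [-0.4  0.  -0.5] gap 0.999
f [-2.6 50.3 91. ] [ 58.72628391  -7.00539005 161.67384899]
m [-1.8 -9.5 91. ] [ -0.95824046  -5.96338899 163.8468155 ]
n [  0.7 -78.6  91. ] [-70.01829312  -3.2436113  166.43755598]
```

```bash
python3 -m crank '[1,-0.3,0.5,0,0, 1,0,0.5,0,0, 0.35,0,1,0,0, 0,0,1,0,0, 0,0,1,0,0, 0,0,1,0,0, 0,0,0.7,0,0, 0,0,0.2,0,0]'
python3 -c "from h import *; st(); print(rel([590.4,132.8,62]))
i,K,T=cam('wrist'); cv2.imwrite('pics/w2.png',i)"
```

```text
time: 26.2
eef_pos: [590.7, 133.5, 73.5]
ee_rot: [2.083, 2.266, 0.027]
contact_force: [0.0, 0.1, 0.1]
finger_gap: 1.002
t 26.2 tcp [590.7 133.5  73.5] phi 94.77 tilt [-0.035  0.056 -0.998] F [0.  0.1 0.1] gap 1.002
[-0.25909564 -0.99196304 11.50576426]
```

View pics/w2.png

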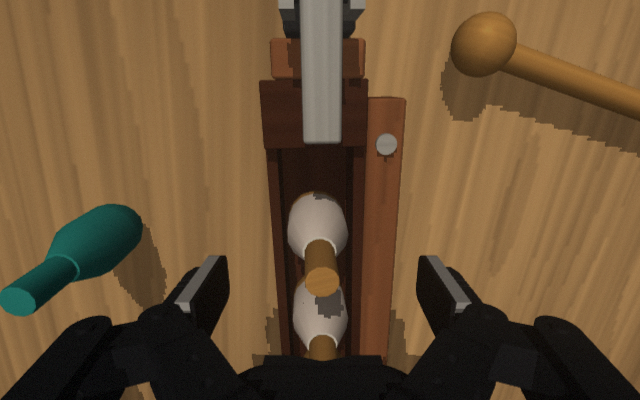

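The clamp is level on the ledge, the caddy's end is against the end stop, and the far neck at (322,282) is centred between the fingers. Descend and grip.

```bash
python3 -m crank '[0,-0.04,0.4,0,0, 0,0,0.05,0,0, 0,0,0,0,255, 0,0,0,0,255, 0,0,0,0,255, 0,0,0,0,255, 0,0,0,0,255, 0,0,0,0,255]' 20
python3 -c "from h import *; st()"
```

```text
time: 27.05
eef_pos: [592.0, 133.2, 66.0]
ee_rot: [2.08, 2.263, 0.034]
contact_force: [-3.4, -0.6, 2.4]
finger_gap: 0.187
t 27.1 tcp [592.  133.2  66. ] phi 94.76 tilt [-0.035  0.062 -0.998] F [-3.4 -0.6  2.4] gap 0.187
```

```bash
python3 -m crank '[0,0,-0.12,0,255, 0.2,0,-0.01,0,255, 0.2,0,-0.01,0,255, 0.2,0,-0.01,0,255, 0.2,0,-0.01,0,255, 0.2,0,-0.01,0,255, 0.05,0,0,0,255, 0,0,0,0,255]'
python3 -c "from h import *; st(); print(loc(ctrl.sense()['eef_pos']))"
```

```text
time: 27.85
eef_pos: [588.4, 162.1, 68.5]
ee_rot: [2.081, 2.265, 0.03]
contact_force: [-0.6, -0.9, -0.4]
finger_gap: 0.179
t 27.9 tcp [588.4 162.1  68.5] phi 94.79 tilt [-0.035  0.059 -0.998] F [-0.6 -0.9 -0.4] gap 0.179
[-1.9 79.6 68.5]
```

```bash
python3 -m crank '[0,0,0.1,0,255, 0,0,0.05,0,255, 0,0,0,0,0, 0,0,0,0,0, 0,0,0,0,0, 0,0,0,0,0, 0,0,0,0,0, 0,0,0,0,0]'
python3 -c "from h import *; st(); print(rel([596.7,73.4,65]))
i,K,T=cam('wrist'); d=dict(i=i,K=K,T=T); np.savez('pics/w3.npz',**d); cv2.imwrite('pics/w3.png',i)
for o in necks(d,box=(280,100,370,400)): print(o, ray(K,T,o[0],91).round(1))"
```

```text
time: 28.65
eef_pos: [590.2, 161.8, 66.0]
ee_rot: [2.08, 2.262, 0.036]
contact_force: [0.3, 0.2, -0.1]
finger_gap: 1.0
t 28.6 tcp [590.2 161.8  66. ] phi 94.74 tilt [-0.034  0.063 -0.997] F [ 0.3  0.2 -0.1] gap 1.0
[-88.58096767  -1.04829964   4.00486282]
([283.1, 118.1], 205, [280, 100, 10, 33]) [569.6 230.7  91. ]
([363.4, 119.1], 481, [355, 100, 15, 44]) [597.7 232.6  91. ]
([365.4, 267.1], 1506, [358, 152, 12, 203]) [606.1 173.4  91. ]
([320.4, 278.1], 1591, [304, 245, 36, 62]) [587.9 167.3  91. ]
([309.3, 316.9], 95, [295, 312, 26, 16]) [584.7 147.7  91. ]
```

```bash
python3 -m crank '[-1,0,0.05,0,0, -1,0,0.04,0,0, -1,0,0.04,0,0, -0.5,-0.04,0.03,0,0, 0,0,0,0,0, 0,0,0,0,255, 0,0,0,0,255, 0,0,0,0,255]'
python3 -m crank '[0,0,0,0,255, 0,0,0,0,255, 0,0,0,0,255, 0,0,-0.12,0,255, 0.2,0,-0.01,0,255, 0.2,0,-0.01,0,255, 0.2,0,-0.01,0,255, 0.2,0,-0.01,0,255]'
python3 -c "from h import *; st(); print(loc(ctrl.sense()['eef_pos']))"
```

```text
time: 29.5
eef_pos: [596.6, 74.6, 64.8]
ee_rot: [2.077, 2.265, 0.037]
contact_force: [-0.4, -0.2, 1.2]
finger_gap: 0.512
time: 30.3
eef_pos: [594.1, 97.6, 68.2]
ee_rot: [2.076, 2.267, 0.036]
contact_force: [-0.2, 0.5, -0.7]
finger_gap: 0.178
t 30.3 tcp [594.1  97.6  68.2] phi 94.98 tilt [-0.034  0.063 -0.997] F [-0.2  0.5 -0.7] gap 0.178
[-2.2 14.8 68.2]
```

```bash
python3 -m crank '[0.2,0,-0.01,0,255, 0.2,0,-0.01,0,255, 0.2,0,-0.01,0,255, 0.05,0,0,0,255, 0,0,0.1,0,255, 0,0,0.05,0,255, 0,0,0,0,0, 0,0,0,0,0]'
python3 -m crank '[0,0,0,0,0, 0,0,0,0,0, 0,0,0,0,0, -1,0,0.04,0,0, -1,0,0.04,0,0, -1,0,0.04,0,0, 0,0,0,0,0, 0,0,0,0,0]'
python3 -c "from h import *; st(); print(rel([605.5,4.8,65]), loc(ctrl.sense()['eef_pos']))"
```

```text
time: 31.1
eef_pos: [593.5, 116.1, 65.5]
ee_rot: [2.074, 2.267, 0.039]
contact_force: [-0.4, -0.5, -0.4]
finger_gap: 0.505
time: 31.9
eef_pos: [600.3, 39.0, 64.5]
ee_rot: [2.073, 2.268, 0.039]
contact_force: [0.1, 0.0, -0.7]
finger_gap: 1.0
t 31.9 tcp [600.3  39.   64.5] phi 95.07 tilt [-0.033  0.065 -0.997] F [ 0.1  0.  -0.7] gap 1.0
[-34.54062799   2.11139089   0.81119501] [ -1.4 -44.   64.5]
```

```bash
python3 -m crank '[-1,0.05,0,0,0, -0.38,0.04,0.03,0,0, 0,0,0,0,0, 0,0,0,0,255, 0,0,0,0,255, 0,0,0,0,255, 0,0,0,0,255, 0,0,0,0,255]'
python3 -m crank '[0,0,0,0,255, 0,0,-0.12,0,255, 0.2,0,-0.01,0,255, 0.2,0,-0.01,0,255, 0.2,0,-0.01,0,255, 0.16,0,0,0,255, 0,0,0,0,255, 0,0,0.1,0,255]'
python3 -c "from h import *; st(); print(loc(ctrl.sense()['eef_pos']))"
```

```text
time: 32.7
eef_pos: [605.2, 9.4, 64.8]
ee_rot: [2.069, 2.273, 0.039]
contact_force: [-3.5, -0.4, 4.5]
finger_gap: 0.181
time: 33.5
eef_pos: [602.4, 30.6, 65.2]
ee_rot: [2.069, 2.275, 0.037]
contact_force: [-1.3, -1.0, 14.7]
finger_gap: 0.178
t 33.5 tcp [602.4  30.6  65.2] phi 95.37 tilt [-0.033  0.062 -0.998] F [-1.3 -1.  14.7] gap 0.178
[ -0.  -52.7  65.2]
```

```bash
python3 -m crank '[0,0,0,0,0, 0,0,0,0,0, 0,0,0,0,0, 0,0,0,0,0, 0,0,-1,0,0, 0,0,-1,0,0, 0,0,-1,0,0, 0,0,-1,0,0]'
python3 -m crank '[0,0,-1,0,0, -1,-0.5,-0.8,0,0, -1,-0.5,0,0,0, -1,-0.5,0,0,0, -1,-0.5,0,0,0, -1,-0.5,0,0,0, -1,-0.5,0,0,0, -1,-0.5,0,0,0]'
python3 -m crank '[-1,-0.5,0,0,0, -1,-0.5,0,0,0, -1,-0.5,0,0,0, 0,0,0,0,0, 0,0,0,0,0, 0,0,0,0,0, 0,0,0,0,0, 0,0,0,0,0]'
python3 - <<'E'
from h import *
st(); i,K,T=cam('wrist'); d=dict(i=i,K=K,T=T); np.savez('pics/w4.npz',**d)
j,_,_=cam('scene'); v=np.vstack([i, np.zeros((0,640,3),np.uint8)]); cv2.imwrite('pics/w4.png',np.hstack([cv2.resize(i,(480,300)),cv2.resize(j[150:300,220:380],(320,300))]))
for o in necks(d): print(o, ray(K,T,o[0],86).round(1))
E
```

```text
time: 34.3
eef_pos: [594.8, 32.7, 164.4]
ee_rot: [2.073, 2.277, 0.032]
contact_force: [-0.5, 0.8, -0.2]
finger_gap: 1.0
time: 35.1
eef_pos: [520.8, -152.5, 217.2]
ee_rot: [2.062, 2.276, 0.042]
contact_force: [0.5, 1.1, -1.0]
finger_gap: 0.999
time: 35.9
eef_pos: [488.9, -235.0, 217.9]
ee_rot: [2.064, 2.272, 0.043]
contact_force: [-0.2, 0.0, 0.0]
finger_gap: 1.001
t 35.9 tcp [ 488.9 -235.   217.9] phi 95.43 tilt [-0.035  0.069 -0.997] F [-0.2  0.   0. ] gap 1.001
([373.8, 157.0], 145716, [54, 0, 586, 374]) [ 541.1 -207.1   86. ]
([23.5, 315.1], 6288, [0, 230, 72, 169]) [ 227.6 -385.9   86. ]
([506.5, 392.4], 440, [490, 382, 36, 18]) [ 744.6 -476.9   86. ]
```

View pics/w4.png

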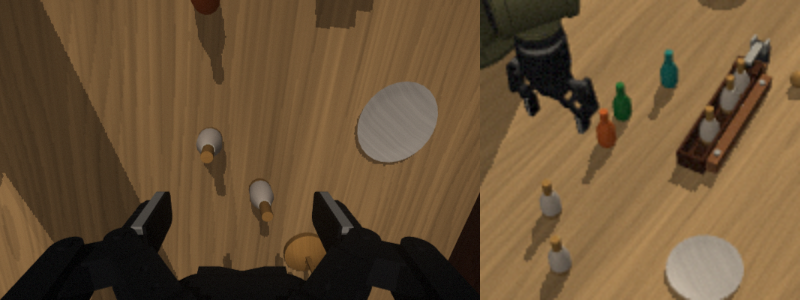

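Wrist half: loose cartridges with neck tops at about (276,208) and (355,287) in full-size pixels; there's no third. Scene half: the three old ones stand upright, closed up towards the far end. The loose pair are plain white with brass necks, as described; the coloured look-alikes are by the caddy. Now their positions.

Run:
```python
from h import *
d=np.load('pics/w4.npz'); K,T,i=d['K'],d['T'],d['i']
h=cv2.cvtColor(i,cv2.COLOR_BGR2HSV)
for (u,v) in [(276,209),(355,288)]:
    print(h[v,u],h[v+30,u+30])
    m=cv2.inRange(h[v-22:v+22,u-22:u+22],(5,150,110),(25,255,255)); ys,xs=np.nonzero(m)
    print(len(xs), xs.mean()+u-22,ys.mean()+v-22, xs.min()+u-22,xs.max()+u-22,ys.min()+v-22,ys.max()+v-22)
    p=ray(K,T,(u,v),86); print(p.round(1), rel([p[0],p[1],60]).round(1))
```

```text
[ 16 163 125] [ 16 135 117]
203 274.9704433497537 209.17733990147784 267 283 202 216
[ 459.6 -261.3   86. ] [-17.8 -42.5 156.1]
[ 16 166 120] [ 17 133 125]
143 356.3986013986014 288.6223776223776 350 363 283 295
[ 542.  -340.3   86. ] [-104.2   31.8  164.2]
```

```bash
python3 -m crank '[-0.7,-1,0,0,0, 0,-0.7,0.3,0,0, 0,0,1,0,0, 0,0,1,0,0, 0,0,1,0,0, 0,0,0.8,0,0, 0,0,0.4,0,0, 0,0,0,0,0]'
python3 -c "
from h import *; st(); print(rel([460,-261.5,60]).round(1))
i,K,T=cam('wrist'); cv2.imwrite('pics/w5.png',i[100:400]); s=[proj(K,T,[460,-261.5,z]).round(0).tolist() for z in (86,72)]; print(s)
u,v=map(int,s[0]); h=cv2.cvtColor(i,cv2.COLOR_BGR2HSV); m=cv2.inRange(h[v-40:v+40,u-40:u+40],(5,150,110),(25,255,255)); ys,xs=np.nonzero(m); print(len(xs),np.median(xs)+u-40,np.median(ys)+v-40,xs.min()+u-40,xs.max()+u-40,ys.max()+v-40)"
```

```text
time: 36.8
eef_pos: [456.8, -259.3, 100.9]
ee_rot: [2.058, 2.273, 0.044]
contact_force: [0.3, 0.7, 0.5]
finger_gap: 1.003
t 36.8 tcp [ 456.8 -259.3  100.9] phi 95.61 tilt [-0.037  0.072 -0.997] F [0.3 0.7 0.5] gap 1.003
[-1.  0. 41.]
[[325.0, 249.0], [323.0, 238.0]]
540 322.0 249.0 309 336 261
```

```bash
python3 -m crank '[0,0,1,0,0, 0,0,0.6,0,0, 0,0,0.05,0,0, 0,0,0,0,255, 0,0,0,0,255, 0,0,0,0,255, 0,0,0,0,255, 0,0,0,0,255]' 40
python3 -m crank '[0,0,0,0,255, 0,0,0,0,255, 0,0,-0.2,0,255, 0,0,-1,0,255, 0,0,-1,0,255, 0,0,-1,0,255, 0,0,-1,0,255, 0,0,0,0,255]'
python3 -c "
from h import *; st(); i,K,T=cam('wrist');j,_,_=cam('side'); cv2.imwrite('pics/w6.png',np.hstack([cv2.resize(i[150:400,200:450],(400,400)),cv2.resize(j[180:330,220:370],(400,400))]))"
```

```text
time: 37.65
eef_pos: [463.8, -262.7, 68.1]
ee_rot: [2.048, 2.264, 0.046]
contact_force: [-1.0, 0.2, 7.6]
finger_gap: 0.167
time: 38.45
eef_pos: [453.7, -258.2, 177.0]
ee_rot: [2.05, 2.265, 0.046]
contact_force: [-0.6, -0.1, -1.2]
finger_gap: 0.167
t 38.5 tcp [ 453.7 -258.2  177. ] phi 95.63 tilt [-0.044  0.08  -0.996] F [-0.6 -0.1 -1.2] gap 0.167
```

View pics/w6.png

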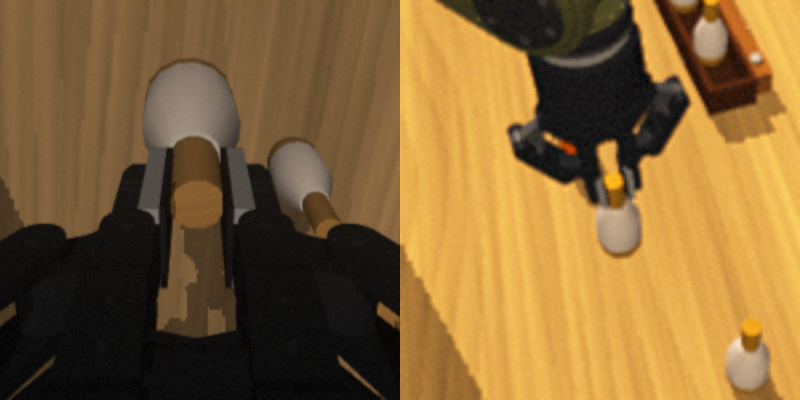

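The cartridge is held by its neck (gap 0.167) and hangs clear of the bench; the second loose one still stands. Carry it over the near-end gap.

```bash
python3 -m crank '[1,0.65,-0.1,0,255, 1,0.65,0,0,255, 1,0.65,0,0,255, 1,0.65,0,0,255, 1,0.65,0,0,255, 1,0.65,0,0,255, 1,0.65,0,0,255, 0,0,0,0,255]'
python3 -c "
from h import *; st(); print(rel([603,-19,175]).round(1))"
```

```text
time: 39.35
eef_pos: [548.0, -64.1, 165.8]
ee_rot: [2.067, 2.278, 0.035]
contact_force: [0.1, 0.2, -0.1]
finger_gap: 0.167
t 39.4 tcp [548.  -64.1 165.8] phi 95.5 tilt [-0.033  0.061 -0.998] F [ 0.1  0.2 -0.1] gap 0.167
[39.3 59.6 -7. ]
```

```bash
python3 -m crank '[0.8,1,-0.3,0,255, 0.8,0.8,0,0,255, 0,0.5,0,0,255, 0,0,0.5,0,255, 0,0,0.6,0,255, 0,0,0,0,255, 0,0,0,0,255, 0,0,0,0,255]'
python3 -c "
from h import *; st(); print(rel([603,-19,125]).round(1))
i,K,T=cam('wrist');j,k2,t2=cam('side');np.savez('pics/sj.npz',i=j,K=k2,T=t2); c,k3,t3=cam('scene');np.savez('pics/scj.npz',i=c,K=k3,T=t3); cv2.imwrite('pics/w7.png',np.hstack([cv2.resize(i[100:400,170:470],(400,400)),cv2.resize(j[150:250,270:370],(400,400),interpolation=3)]))"
```

```text
time: 40.15
eef_pos: [598.8, -19.5, 135.8]
ee_rot: [2.076, 2.287, 0.019]
contact_force: [0.3, 0.0, -0.6]
finger_gap: 0.167
t 40.1 tcp [598.8 -19.5 135.8] phi 95.48 tilt [-0.031  0.045 -0.999] F [ 0.3  0.  -0.6] gap 0.167
[ 0.4  3.7 11. ]
```

View pics/w7.png

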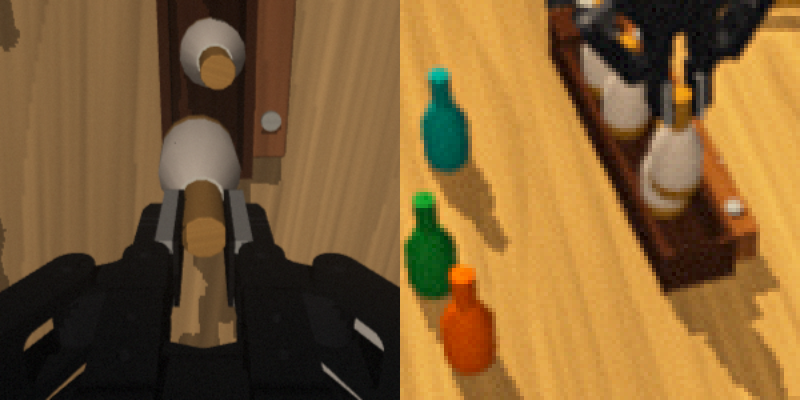

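The wrist half shows the held cartridge over the near-end gap with the caddy walls either side. The side half shows two brass foot bands, at crop (672,188) and (658,210). I'll project both cartridges to tell them apart.

Run:
```python
from h import *
d=np.load('pics/sj.npz'); K,T=d['K'],d['T']; s=ctrl.sense(); M=R.from_rotvec(s['ee_rot']).as_matrix(); p=np.array(s['eef_pos'])
f=lambda q:((proj(K,T,q)-[270,150])*4+[400,0]).round(0)
ax=M[:,2]; print('lean',ax.round(3))
print('held neck top',f(p-18*ax),'foot',f(p+68*ax),'foot if vertical',f(p-[0,0,68]), 'body38',f(p+30*ax))
for y in (-57.3,31.5,79): 
    c,sn=np.cos(PS),np.sin(PS); q=O+[-sn*y,c*y,0]; print(y,'old foot',f(q+[0,0,5]),'top',f(q+[0,0,91]))
print('trough near end inner',f(O+[ .092*129,-.996*129,38]))
print('trough floor at -102',f(O+[ .092*102,-.996*102,5]))
```

```text
lean [ 0.049 -0.026 -0.998]
held neck top [678.  91.] foot [681. 185.] foot if vertical [675. 184.] body38 [680. 145.]
-57.3 old foot [662. 201.] top [665. 116.]
31.5 old foot [624. 122.] top [625.  37.]
79 old foot [605.  84.] top [605.  -1.]
trough near end inner [698. 240.]
trough floor at -102 [683. 244.]
```

```bash
python3 -m crank '[0,0.17,0.5,0,255, 0,0,0.5,0,255, 0,0,0,0,255, 0,0,0.2,0,255, 0,0,0.2,0,255, 0,0,0.2,0,255, 0,0,0.2,0,255, 0,0,0,0,255]'
python3 -c "
from h import *; st(); print(loc(ctrl.sense()['eef_pos']))"
```

```text
time: 41.1
eef_pos: [606.3, -20.1, 88.0]
ee_rot: [2.075, 2.286, 0.021]
contact_force: [-0.4, 0.6, -0.7]
finger_gap: 0.168
t 41.1 tcp [606.3 -20.1  88. ] phi 95.5 tilt [-0.031  0.047 -0.998] F [-0.4  0.6 -0.7] gap 0.168
[  -0.8 -103.5   88. ]
```

```bash
python3 -m crank '[0,-0.06,0.12,0,255, 0,0,0.12,0,255, 0,0,0.12,0,255, 0,0,0.12,0,255, 0,0,0.08,0,255, 0,0,0.06,0,255, 0,0,0,0,255, 0,0,0,0,255]'
python3 -c "
from h import *; st(); print(loc(ctrl.sense()['eef_pos']))"
```

```text
time: 41.9
eef_pos: [606.9, -20.6, 73.4]
ee_rot: [2.073, 2.283, 0.025]
contact_force: [-0.2, 0.8, -0.8]
finger_gap: 0.165
t 41.9 tcp [606.9 -20.6  73.4] phi 95.5 tilt [-0.032  0.051 -0.998] F [-0.2  0.8 -0.8] gap 0.165
[  -0.3 -104.    73.4]
```

```bash
python3 -m crank '[0,0,0.08,0,255, 0,0,0.08,0,255, 0,0,0.08,0,255, 0,0,0,0,255, 0,0,0,0,255, 0,0,0,0,255, 0,0,0,0,255, 0,0,0,0,255]'
python3 -c "
from h import *; st(); print(loc(ctrl.sense()['eef_pos']))"
```

```text
time: 42.7
eef_pos: [609.1, -20.7, 73.2]
ee_rot: [2.069, 2.28, 0.031]
contact_force: [-2.1, 0.8, 3.9]
finger_gap: 0.165
t 42.7 tcp [609.1 -20.7  73.2] phi 95.5 tilt [-0.033  0.057 -0.998] F [-2.1  0.8  3.9] gap 0.165
[   1.9 -104.3   73.2]
```

```bash
python3 -m crank '[0,0,0,0,170, 0,0,0,0,140, 0,0,0,0,100, 0,0,0,0,50, 0,0,0,0,0, 0,0,0,0,0, 0,0,-1,0,0, 0,0,-1,0,0]'
python3 -m crank '[0,0,-1,0,0, 0,0,-1,0,0, 0,0,-1,0,0, 0,0,-0.6,0,0, 0,0,0,0,0, 0,0,0,0,0, 0,0,0,0,0, 0,0,0,0,0]'
python3 - <<'E'
from h import *
st(); i,K,T=cam('wrist'); np.savez('pics/w8.npz',i=i,K=K,T=T); cv2.imwrite('pics/w8.png',i)
h=cv2.cvtColor(i,cv2.COLOR_BGR2HSV); m=cv2.inRange(h,(11,150,90),(24,255,255))
for y in (79,31.5,-13,-57,-104):
    c,s=np.cos(PS),np.sin(PS); q=O+[-s*y,c*y,91]; u,v=proj(K,T,q).round().astype(int); 
    if v>395: print(y,'out',u,v); continue
    a=m[max(v-16,0):v+17,u-14:u+15]; ys,xs=np.nonzero(a)
    if len(xs)>40: p=ray(K,T,(xs.mean()+u-14,ys.mean()+max(v-16,0)),91); print(y,(u,v),len(xs),(round(xs.mean()+u-14),round(ys.mean()+max(v-16,0))),loc(p))
    else: print(y,(u,v),len(xs))
E
```

```text
time: 43.5
eef_pos: [604.8, -19.3, 120.2]
ee_rot: [2.073, 2.283, 0.026]
contact_force: [0.1, -0.7, 0.5]
finger_gap: 1.0
time: 44.3
eef_pos: [599.6, -16.8, 214.4]
ee_rot: [2.071, 2.282, 0.027]
contact_force: [0.7, 0.5, -0.2]
finger_gap: 0.998
t 44.3 tcp [599.6 -16.8 214.4] phi 95.5 tilt [-0.032  0.053 -0.998] F [ 0.7  0.5 -0.2] gap 0.998
79 (np.int64(324), np.int64(-66)) 990 (324, 106) [  0.7 -32.9  91. ]
31.5 (np.int64(323), np.int64(13)) 381 (323, 16) [ 0.2 29.8 91. ]
-13 (np.int64(323), np.int64(79)) 0
-57 (np.int64(322), np.int64(136)) 304 (323, 137) [  0.5 -57.4  91. ]
-104 (np.int64(322), np.int64(191)) 297 (324, 187) [  1.8 -99.8  91. ]
```

```bash
python3 -c "
from h import *
S=np.load('pics/side0.npz');C=np.load('pics/scene0.npz'); print(ray(S['K'],S['T'],(415,368),3),ray(C['K'],C['T'],(260,330),3)); print(rel([542,-325,180]))"
python3 -m crank '[-1,-0.1,0,0,0, -1,-0.1,0,0,0, -1,-0.1,0,0,0, -1,-0.1,0,0,0, -1,-0.1,0,0,0, -1,-0.1,0,0,0, -1,-0.1,0,0,0, -1,-0.1,0,0,0]'
python3 -m crank '[-1,-0.3,0,0,0, -1,-0.3,0,0,0, -1,-0.2,0.4,0,0, 0,0,0,0,0, 0,0,0,0,0, 0,0,0,0,0, 0,0,0,0,0, 0,0,0,0,0]'
cat > fb.py <<'E'
from h import *
st(); print(rel([542,-340.3,68]).round(1)); i,K,T=cam('wrist'); cv2.imwrite('pics/w9.png',i)
h=cv2.cvtColor(i,cv2.COLOR_BGR2HSV); m=cv2.inRange(h,(5,150,90),(25,255,255))
u,v=proj(K,T,[542,-340.3,86]).round().astype(int); print(u,v)
n,l,s,c=cv2.connectedComponentsWithStats(m[max(v-60,0):v+60,max(u-60,0):u+60])
for k in range(1,n):
    if s[k,4]>60: q=(c[k][0]+max(u-60,0),c[k][1]+max(v-60,0)); print(np.round(q),s[k],ray(K,T,q,86).round(1))
E
python3 fb.py
```

```text
[ 645.76041537 -471.21306656    3.        ] [ 647.69106939 -472.10127455    3.        ]
[-300.04942216  -89.03701641   39.23359465]
time: 45.15
eef_pos: [598.1, -222.0, 213.6]
ee_rot: [2.071, 2.293, 0.022]
contact_force: [-0.7, -0.2, 0.5]
finger_gap: 1.003
time: 45.95
eef_pos: [584.8, -302.6, 200.5]
ee_rot: [2.077, 2.296, 0.02]
contact_force: [0.0, 0.3, -0.2]
finger_gap: 0.996
t 46.0 tcp [ 584.8 -302.6  200.5] phi 95.7 tilt [-0.025  0.04  -0.999] F [ 0.   0.3 -0.2] gap 0.996
[-29.9 -51.7 131.3]
262 228
[263. 228.] [ 53  51  18  19 246] [ 543.  -340.4   86. ]
```

```bash
python3 -m crank '[-0.6,-1,0,0,0, -0.6,-1,0,0,0, 0,0,1,0,0, 0,0,1,0,0, 0,0,1,0,0, 0,0,0.6,0,0, 0,0,0,0,0, 0,0,0,0,0]'
python3 fb.py
```

```text
time: 46.8
eef_pos: [542.8, -338.6, 110.1]
ee_rot: [2.068, 2.296, 0.022]
contact_force: [0.2, -0.9, 0.3]
finger_gap: 1.007
t 46.8 tcp [ 542.8 -338.6  110.1] phi 95.95 tilt [-0.029  0.045 -0.999] F [ 0.2 -0.9  0.3] gap 1.007
[-0.3 -2.9 42.1]
317 240
[319. 241.] [ 49  44  27  30 552] [ 542.9 -340.3   86. ]
```

```bash
python3 -m crank '[0,-0.08,1,0,0, 0,0,0.6,0,0, 0,0,0.05,0,0, 0,0,0,0,255, 0,0,0,0,255, 0,0,0,0,255, 0,0,0,0,255, 0,0,0,0,255]'
python3 -c "from h import *; st()"
python3 -m crank '[0,0,0,0,255, 0,0,0,0,255, 0,0,-0.2,0,255, 0,0,-1,0,255, 0,0,-1,0,255, 0,0,-1,0,255, 0,0,-1,0,255, 0,0,0,0,255]'
python3 -c "
from h import *; st(); print(rel([597,66,180]).round(1))"
```

```text
time: 47.65
eef_pos: [546.0, -341.5, 75.7]
ee_rot: [2.06, 2.288, 0.023]
contact_force: [0.1, -0.5, -1.3]
finger_gap: 0.165
t 47.6 tcp [ 546.  -341.5   75.7] phi 95.97 tilt [-0.036  0.053 -0.998] F [ 0.1 -0.5 -1.3] gap 0.165
time: 48.45
eef_pos: [539.3, -337.7, 184.9]
ee_rot: [2.061, 2.29, 0.023]
contact_force: [0.2, 0.0, -0.5]
finger_gap: 0.161
t 48.5 tcp [ 539.3 -337.7  184.9] phi 95.97 tilt [-0.035  0.052 -0.998] F [ 0.2  0.  -0.5] gap 0.161
[395.5  99.7  -3.8]
```

```bash
python3 - <<'E'
from h import *
st(); i,K,T=cam('wrist'); h=cv2.cvtColor(i,cv2.COLOR_BGR2HSV); m=cv2.inRange(h,(5,150,90),(25,255,255)); w=cv2.inRange(h,(0,0,95),(180,70,255))
p=ctrl.sense()['eef_pos']; u,v=proj(K,T,np.array(p)+[0,0,10]).round().astype(int)
print(u,v,'brass',np.count_nonzero(m[v-40:v+40,u-30:u+30]),'white above',np.count_nonzero(w[v-140:v,u-60:u+60]))
i,K,T=cam('side'); u,v=proj(K,T,[543,-340,25]).round().astype(int); a=i[v-6:v+7,u-6:u+7].reshape(-1,3).mean(0); print('bench spot BGR',a.round())
p=np.array(p); u,v=proj(K,T,p-[0,0,50]).round().astype(int); print('held body BGR',i[v-3:v+4,u-3:u+4].reshape(-1,3).mean(0).round())
E
python3 -m crank '[1,0.25,0,0,255, 1,0.25,0,0,255, 1,0.25,0,0,255, 1,0.25,0,0,255, 1,0.25,0,0,255, 1,0.25,0,0,255, 1,0.25,-0.1,0,255, 1,0.25,-0.1,0,255]'
python3 -c "
from h import *; st(); print(rel([597,69,178]).round(1))"
```

```text
t 48.5 tcp [ 539.3 -337.7  184.9] phi 95.97 tilt [-0.035  0.052 -0.998] F [ 0.2  0.  -0.5] gap 0.161
321 267 brass 1039 white above 2139
bench spot BGR [ 78. 169. 228.]
held body BGR [145. 175. 203.]
time: 49.35
eef_pos: [563.1, -126.6, 168.2]
ee_rot: [2.083, 2.303, 0.012]
contact_force: [1.1, -0.4, -0.4]
finger_gap: 0.157
t 49.4 tcp [ 563.1 -126.6  168.2] phi 95.72 tilt [-0.022  0.03  -0.999] F [ 1.1 -0.4 -0.4] gap 0.157
[191.   53.6 -12.3]
```

```bash
python3 -m crank '[0,0,-1,0,255, 1,0.3,-0.2,0,255, 1,0.3,-0.1,0,255, 1,0.3,-0.1,0,255, 1,0.3,-0.1,0,255, 1,0.3,-0.1,0,255, 1,0.3,-0.1,0,255, 0.7,0.1,0,0,255]'
python3 -c "
from h import *; st(); print(rel([597,69,178]).round(1))"
```

```text
time: 50.15
eef_pos: [589.2, 54.5, 196.6]
ee_rot: [2.093, 2.316, -0.005]
contact_force: [-0.3, -0.8, -2.1]
finger_gap: 0.161
t 50.1 tcp [589.2  54.5 196.6] phi 95.79 tilt [-0.017  0.011 -1.   ] F [-0.3 -0.8 -2.1] gap 0.161
[14.   9.  18.5]
```

```bash
python3 -m crank '[0.5,0.4,0,0,255, 0,0,0,0,255, 0,0,0.8,0,255, 0,0,0.8,0,255, 0,0,0.7,0,255, 0,0,0.2,0,255, 0,0,0,0,255, 0,0,0,0,255]'
python3 - <<'E'
from h import *
st(); p=ctrl.sense()['eef_pos']; print(loc(p), rel([598.6,69.5,100]).round(1))
i,K,T=cam('wrist'); j,k2,t2=cam('scene'); cv2.imwrite('pics/w10.png',np.hstack([cv2.resize(i[60:400,150:490],(400,400)),cv2.resize(j[130:240,290:400],(400,400),interpolation=3)]))
E
```

```text
time: 50.95
eef_pos: [595.0, 67.7, 123.3]
ee_rot: [2.096, 2.326, -0.02]
contact_force: [0.8, 0.6, -0.1]
finger_gap: 0.161
t 51.0 tcp [595.   67.7 123.3] phi 95.93 tilt [-0.016 -0.002 -1.   ] F [ 0.8  0.6 -0.1] gap 0.161
[ -4.  -15.  123.3] [ 1.8  3.9 23.2]
```

View pics/w10.png

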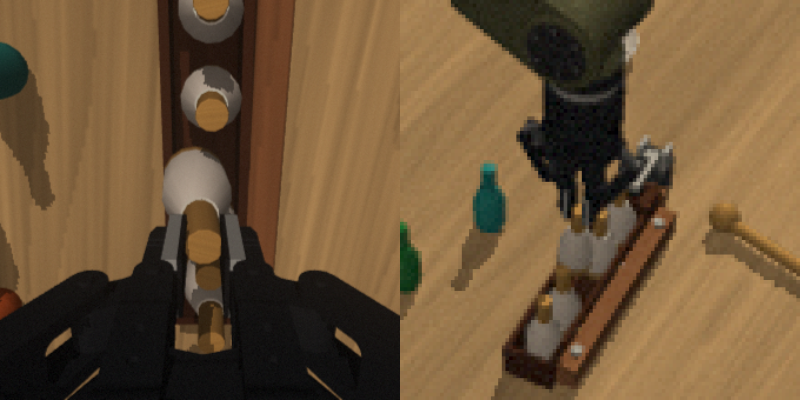

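The held cartridge sits between its neighbours but about 4 mm left of the row. Shift it right, then lower.

```bash
python3 -m crank '[0.07,0.16,0,0,255, 0,0,0.2,0,255, 0,0,0.2,0,255, 0,0,0.2,0,255, 0,0,0.2,0,255, 0,0,0.2,0,255, 0,0,0.2,0,255, 0,0,0,0,255]'
python3 -c "
from h import *; st(); print(loc(ctrl.sense()['eef_pos']))"
```

```text
time: 51.85
eef_pos: [599.8, 69.7, 92.3]
ee_rot: [2.095, 2.324, -0.017]
contact_force: [-0.3, -1.0, -0.9]
finger_gap: 0.159
t 51.9 tcp [599.8  69.7  92.3] phi 95.95 tilt [-0.016  0.001 -1.   ] F [-0.3 -1.  -0.9] gap 0.159
[  1.  -13.4  92.3]
```

```bash
python3 -m crank '[0,-0.03,0.12,0,255, 0,0,0.12,0,255, 0,0,0.12,0,255, 0,0,0.08,0,255, 0,0,0.08,0,255, 0,0,0.08,0,255, 0,0,0,0,255, 0,0,0,0,255]'
python3 -c "
from h import *; st(); print(loc(ctrl.sense()['eef_pos']))"
```

```text
time: 52.65
eef_pos: [601.9, 69.6, 81.8]
ee_rot: [2.09, 2.32, -0.006]
contact_force: [0.2, 0.1, -0.5]
finger_gap: 0.162
t 52.6 tcp [601.9  69.6  81.8] phi 95.94 tilt [-0.017  0.01  -1.   ] F [ 0.2  0.1 -0.5] gap 0.162
[  3.1 -13.7  81.8]
```

```bash
python3 -m crank '[0,-0.1,0.05,0,255, 0,0,0.1,0,255, 0,0,0.1,0,255, 0,0,0.1,0,255, 0,0,0.1,0,255, 0,0,0,0,255, 0,0,0,0,255, 0,0,0,0,255]'
python3 -c "
from h import *; st(); print(loc(ctrl.sense()['eef_pos']))"
```

```text
time: 53.45
eef_pos: [603.0, 69.6, 80.9]
ee_rot: [2.083, 2.312, 0.009]
contact_force: [-1.7, -0.2, 4.2]
finger_gap: 0.164
t 53.5 tcp [603.   69.6  80.9] phi 95.95 tilt [-0.018  0.024 -1.   ] F [-1.7 -0.2  4.2] gap 0.164
[  4.1 -13.9  80.9]
```

It touched down at 80.9 mm, against 80.7 predicted. Release, retreat and check.

```bash
python3 -m crank '[0,0,0,0,170, 0,0,0,0,140, 0,0,0,0,100, 0,0,0,0,50, 0,0,0,0,0, 0,0,0,0,0, 0,0,-1,0,0, 0,0,-1,0,0]'
python3 -m crank '[0,0,-1,0,0, 0,0,-1,0,0, 0,0,-1,0,0, 0,0,-1,0,0, -1,0,-0.5,0,0, -1,0,0,0,0, -1,0,0,0,0, 0,0,0,0,0]'
python3 -m crank '[-1,0,-0.5,0,0, -1,0,0,0,0, 0,0,0,0,0, 0,0,0,0,0, 0,0,0,0,0, 0,0,0,0,0, 0,0,0,0,0, 0,0,0,0,0]'
python3 - <<'E'
from h import *
st(); i,K,T=cam('wrist'); j,_,_=cam('scene'); k,_,_=cam('side')
cv2.imwrite('pics/end.png',np.vstack([np.hstack([cv2.resize(j[150:260,280:400],(400,300),interpolation=3),cv2.resize(k[100:250,230:380],(400,300),interpolation=3)]),np.hstack([cv2.resize(i[0:240,200:440],(300,300)),cv2.resize(j,(480,300))[:, :], np.zeros((300,20,3),np.uint8)])]))
h=cv2.cvtColor(i,cv2.COLOR_BGR2HSV); m=cv2.inRange(h,(11,150,90),(24,255,255))
for y in (79,31.5,-13,-57,-102):
    c,s=np.cos(PS),np.sin(PS); q=O+[-s*y,c*y,91]; u,v=proj(K,T,q).round().astype(int); v0=max(v-16,0)
    a=m[v0:v+17,u-14:u+15]; ys,xs=np.nonzero(a)
    if len(xs)>40: p=ray(K,T,(xs.mean()+u-14,ys.mean()+v0),91); print(y,(u,v),len(xs),loc(p))
    else: print(y,(u,v),len(xs))
for n,uv in [('L',(-27,-135)),('R',(27,-135))]: print(n, proj(K,T,O+[c*uv[0]-s*uv[1],s*uv[0]+c*uv[1],38]).round(0))
E
```

```text
time: 54.25
eef_pos: [600.3, 70.1, 127.6]
ee_rot: [2.086, 2.315, 0.003]
contact_force: [-0.1, -0.2, 0.1]
finger_gap: 1.0
time: 55.05
eef_pos: [606.5, -4.3, 250.8]
ee_rot: [2.08, 2.314, 0.01]
contact_force: [0.2, -0.4, 0.0]
finger_gap: 1.002
time: 55.85
eef_pos: [611.2, -51.0, 263.8]
ee_rot: [2.078, 2.318, 0.01]
contact_force: [1.0, -0.3, 0.6]
finger_gap: 0.999
t 55.9 tcp [611.2 -51.  263.8] phi 96.22 tilt [-0.017  0.024 -1.   ] F [ 1.  -0.3  0.6] gap 0.999
79 (np.int64(319), np.int64(-86)) 656 [  0.5 -52.3  91. ]
31.5 (np.int64(319), np.int64(-17)) 0
-13 (np.int64(318), np.int64(41)) 251 [ -0.8 -11.5  91. ]
-57 (np.int64(317), np.int64(93)) 200 [  0.5 -58.2  91. ]
-102 (np.int64(317), np.int64(142)) 205 [   2.2 -101.1   91. ]
L [293. 164.]
R [339. 164.]
```

View pics/end.png

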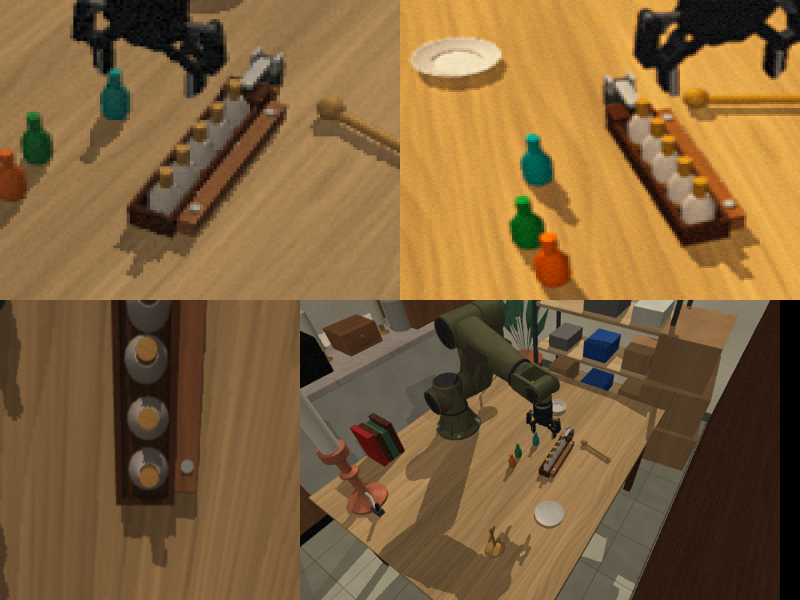

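All five stand upright in an even row. The clamp is level on the ledge and the caddy lies flush along the fence. The bench to the right is clear of loose cartridges, and the other things look as they were. Handing in.

```bash
python3 -c "
from h import *; print(ctrl.sign_off())"
```

```text
the job is handed in; nothing more can be done
None
```

The job is handed in at about 56 s of robot time. No verdict is reported, so what follows rests on my own checks.

**What I did**
- **Caddy:** I pushed it to the fence, then to the end stop, and then pressed its near end lightly to square it.
- **Clamp:** I swung it down until it would go no further. My fingertips read 66 mm there, against 65 mm for the top of a shut arm.
- **Old cartridges:** I moved all three by the neck towards the far end, raising each about 2–3 mm to do it.
- **New cartridges:** Only two were on the bench. I lowered each into a gap until it met the floor; the second touched down at 80.9 mm, against 80.7 mm predicted.

**Last checks**
- The final pictures show five cartridges upright in an even row, the clamp level on the ledge and the caddy flush with the fence.
- The measured spots along the caddy are about -101, -58 and -12 mm. The next old one measured about 30 mm earlier. The farthest was outside the last wrist view and was seen only in the scene and side views.
- The other altar things and the coloured look-alikes look untouched.
- The highest force I read was about 36 N, on the fingertips while pushing the caddy against the fence; readings came only at the end of each move.

**Disagreements**
- The cameras differed by 3–8 mm on absolute position. I took the caddy's place from the contact and wrist readings; the near edge in the last wrist view agrees to about 2 mm.
- The tool picked up a tilt of up to about 5° that I could not remove on purpose, so some cartridges were let go slightly tilted. They look upright in the final pictures.

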